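# Unbolt the battery locker hatch

### The job

Unbolt the hatch of the battery locker on the training bench: press the long spring catch bar down with one fingertip and, keeping it down, push the bolt's upright tab with the other finger until the bolt is fully open, then let go so that the catch springs back up and locks the bolt open. Only press and push, do not grasp or lift anything, and leave the multimeter, the flask and the spectacle case where they are.

Things in the scene. Friction and masses are not known exactly. Their poses are not given: they have to be found in the camera images.
- locker: Low battery locker fixed to the bench: plywood box 240 (x) x 360 (y) x 80 mm high, grey metal hatch on top. Origin: centre of its underside, z up. On top, near (0, -45) mm of its frame, is the lock: catch bar (centred on x = -31 mm) and bolt (x = +31 mm) side by side, both along the locker's y. Its other parts stand at most 26 mm above the hatch.
- catch_top (a point): Middle of the upper face of the ribbed steel catch bar (goes down with it): 26 mm wide (locker x), 120 mm long (locker y), 6 mm thick; axes as the locker's. At rest 42 mm above the hatch (122 mm above the bench), at (-31, -60) mm in the locker frame. It stays level wherever it is pressed; a finger pressing it may slide along it.
- catch (a joint): How far the catch bar is pressed straight down, m: 0 up (released), 0.010 at its stop. Its spring resists with about 3 N at 0, 8 N at the stop. Its tooth frees the bolt only when pressed more than about 0.006; let up on the way, it locks the bolt again. Pushing the bolt before the catch is down may jam both.
- bolt_tab (a point): Middle of the top edge of the bolt's upright thumb tab: steel plate 30 mm wide (locker x), 10 mm thick (locker y), its top 62 mm above the hatch, so 20 mm above the released, 30 mm above the fully pressed catch bar. Axes as the locker's; with the bolt home at (+31, -65) mm in the locker frame. The bolt opens towards the locker's +y: push the tab's -y face.
- bolt (a joint): Travel of the bolt, m: 0 home in its keeper (locked), growing towards the locker's +y, 0.042 at its end stop (fully open). It slides with about 2 N of friction. From about 0.039 on, the released catch springs up behind it and keeps it open.
- meter: Multimeter, 148 x 75 x 38 mm, black with red sides, lying on the hatch beyond the +y end of the lock. Origin: centre of its underside, long side along its x. Leave it alone.
- flask: Steel drinking flask, 68 mm in diameter, 158 mm high, standing on the bench beside the locker. Origin: centre of its underside. Leave it alone.
- case: Dark spectacle case, 62 x 160 x 40 mm, on the bench beside the locker. Origin: centre of its underside, long side along its y. Leave it alone.

How it is judged (in metres and radians):
On the way, in this order (a step that is already met when the one before it is completed fails the run):
1. a finger holds the catch bar down while the bolt is still home (value of joint catch above 0.006 m and contact force between the fingers and catch above 1 N and value of joint bolt below 0.004 m), for 0.1 s.
2. a finger pushes the bolt along while the catch is held down by the other (value of joint catch above 0.0045 m and contact force between the fingers and catch above 0.5 N and contact force between the fingers and bolt above 0.3 N and value of joint bolt between 0.01 and 0.034 m).
3. the bolt is fully open with the catch still held down (value of joint bolt above 0.0385 m and value of joint catch above 0.0045 m and contact force between the fingers and catch above 0.5 N).
At the end, for the whole second after the job is handed in: The bolt is open (at least 38 of its 42 mm), the catch is up again (within 2 mm) and locks it there, and the multimeter, flask and case are within 20 mm of where they were, the flask upright (value of joint bolt above 0.038 m and value of joint catch below 0.002 m and distance of each of meter, flask, case from where it was at the start of the episode below 0.02 m and angle between flask's own z axis and vertical below 0.1 rad); the robot touches nothing.
It fails at once if the catch is let up while the bolt is on its way (value of joint bolt between 0.008 and 0.034 m and value of joint catch below 0.003 m).
It fails at once if the multimeter, flask or case is lifted, carried or knocked away (distance of any of meter, flask, case from where it was at the start of the episode above 0.03 m or angle between flask's own z axis and vertical above 0.4 rad).
It also fails if it takes over 35 s, if anything falls off the work surface, if the arm or the gripper's body presses on something with over 40 N, if the wrist force passes 120 N, or if a joint passes its speed limit or range.

### The arm

A 7-joint arm with a two-finger parallel gripper is mounted at the origin on the work surface. World frame = base frame: x ahead of the robot, y to its left, z up, the work surface at z = 0. Lengths are in mm, angles in rad, forces in N, time in s.
With the tool pointing down it reaches from about 400 to 875 mm from the base axis. Payload 4.4 kg.
Tool frame: the origin (TCP) lies at the very end of the fingers, on their centre line; the grasp point (between the pads) lies 19 mm behind it; z points along the fingers, y is the line along which they close (so a half turn about z gives the same grasp; the last joint's range is limited). The gripper opens to 85 mm and grips with 20 to 120 N. Pads are 22 mm wide; open, the fingers measure 114 mm over their backs; the gripper's body (76 mm by 85 mm) begins 54 mm behind the grasp point. The pads swing forward as they close: fully open they stand 13 mm farther back than shut.
Start: joints at [1.255, 0.628, 0.038, 1.517, -0.027, 0.996, -0.02], TCP at [160.714, -629.832, 231.313] pointing down, gripper open.
Joint ranges: [-3.06, 3.06], [-0.37, 2.12], [-1.25, 1.32], [0.18, 2.47], [-1.1, 4.24], [0.23, 1.98], [-2.94, 2.94]. Speed limits (rad/s): [2.57, 2.57, 3.14, 3.14, 3.14, 3.14, 3.14].

### API

Orientations are given as [roll, pitch, yaw] about the fixed x, y, z axes, in that order (R = Rz(yaw) Ry(pitch) Rx(roll)).
In Python, from cell import sensors, get_image, camera_params, order gives the robot as it stands.
- The arm moves only by the shell command python3 -m inch 'ROWS' [OPENING]. ROWS is JSON, a list that holds one entry, the list of rows, each a list of 4 numbers: the shift along the tool's x, y, z in cm, then the turn about the tool's z in degrees. A call has 1 to 8 rows; each row is the pose to reach, as a shift and turn from the pose commanded when the call began, along the tool's axes at that moment; what a row does not reach only later rows make up. A row lasts 1/12 s, in which the tool goes at most 41.7 mm and 7.16 degrees, less where a joint would pass 70% of its speed; a pose out of reach is approached as far as the arm can. A call with a gripper value outside its range is refused whole. OPENING is the finger opening in cm, from 0 to 8.54, set as the call begins (- or left out, the last holds). The fingers move at their own pace and stop on an object; the grip force is fixed at half the most. Time passes only in rows, so rows that repeat a pose let the fingers close. It gives the time, the measured TCP pose, the force, the opening and the grip force at its end, in the units of the state.
- sensors.read_state(): the state, without advancing time (a new reading comes with each control period).
- get_image(name): name is "scene" or "top"; returns the picture (384x512x3 uint8, blue, green, red); there is no depth.
- camera_params(name): a dict with "mtx" (3x3 intrinsics, pixels), "D" ([k1, k2, p1, p2, k3] as OpenCV has them; the pictures are not rectified), "rvec" (rotation vector, rad) and "tvec" (3), from world to camera coordinates, as OpenCV has them. Camera axes: x right, y down, z forward; pixel columns grow to the right and rows downward; lengths in mm; the calibration is good to about 2 mm. A picture is of the moment at which its call begins. camera_params takes no time and is no camera call.
- order.finish_job(): hands the job in; it is judged then, once.
The state is a dict: "clock": time; "qpos": joint angles; "qd": joint speeds; "tau": joint torques, N m; "eef_pos": TCP position; "tool_rot": TCP orientation; "force": force on the tool from outside, world axes, zero at the start; "torque": the same for the moment, N m; "width": finger opening in mm; "gripper_force": force on a finger pad.
Only numpy, scipy, OpenCV 4.12 (cv2) and the standard library are available. Lean on these libraries where they do the work, as an engineer would, in place of code of your own. Each camera call takes 0.05 s, during which the arm holds its last target. There are 200 camera calls.

## Working session

There is one attempt and no reset: what is moved stays moved. The work goes in short steps, Python scripts to look and compute and a shell command to move; the robot and the scene stay as the last step left them, time stands still between calls to the robot, and variables do not carry over. Pictures are saved under pics/ and viewed, at most 10 in all, crops included, and the job is handed in when it is done.

```bash
ls; mkdir -p pics; python3 - <<'E'
from cell import sensors,get_image,camera_params
import cv2
for n in("scene","top"):
    cv2.imwrite(f"pics/{n}0.png",get_image(n)); p=camera_params(n)
    R=cv2.Rodrigues(p["rvec"])[0]; print(n,p["mtx"].round(1).tolist() if hasattr(p["mtx"],'round') else p["mtx"],p["D"],(-R.T@p["tvec"]).round(0),R.round(2).tolist())
s=sensors.read_state();print(s["clock"],s["eef_pos"],s["tool_rot"],s["width"],s["force"])
E
```

```text
pics
scene [[350.0, 0.0, 254.2], [0.0, 350.0, 192.6], [0.0, 0.0, 1.0]] [-0.09888797  0.          0.          0.          0.        ] [ 985. -241.  694.] [[0.67, 0.74, -0.0], [0.57, -0.51, -0.64], [-0.48, 0.42, -0.77]]
top [[444.9, 0.0, 253.8], [0.0, 444.9, 181.8], [0.0, 0.0, 1.0]] [-0.06851329  0.          0.          0.          0.        ] [475.  85. 916.] [[0.01, -1.0, -0.03], [-0.99, -0.0, -0.14], [0.14, 0.03, -0.99]]
0.1 [ 160.55387036 -629.29312477  230.51749817] [-3.13993729e+00  3.50710495e-05  2.49755483e-01] 85.1434734540605 [ 0.0214807   0.1619802  -0.64675038]
```

View pics/scene0.png

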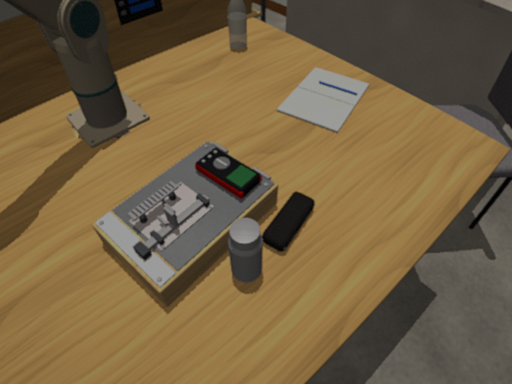

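View pics/top0.png

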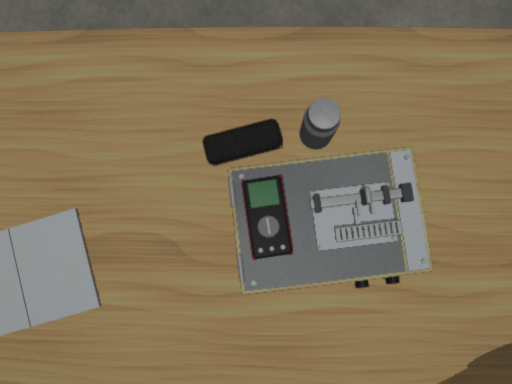

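Top view: the locker spans about (230,170), (413,150), (430,268) and (243,292). The ribbed catch is near (368,232) and the tab near (368,200). The meter is on the left (+y world), and the flask is at (320,125). I'll zoom in next.

```bash
python3 - <<'E'
import cv2,numpy as np
a=cv2.imread("pics/top0.png")[140:300,220:440]; b=cv2.imread("pics/scene0.png")[140:300,90:290]
cv2.imwrite("pics/topc.png",cv2.resize(a,None,fx=3.5,fy=3.5,interpolation=cv2.INTER_CUBIC))
cv2.imwrite("pics/scenec.png",cv2.resize(b,None,fx=3.5,fy=3.5,interpolation=cv2.INTER_CUBIC))
E
```

```text
(no output)
```

View pics/topc.png

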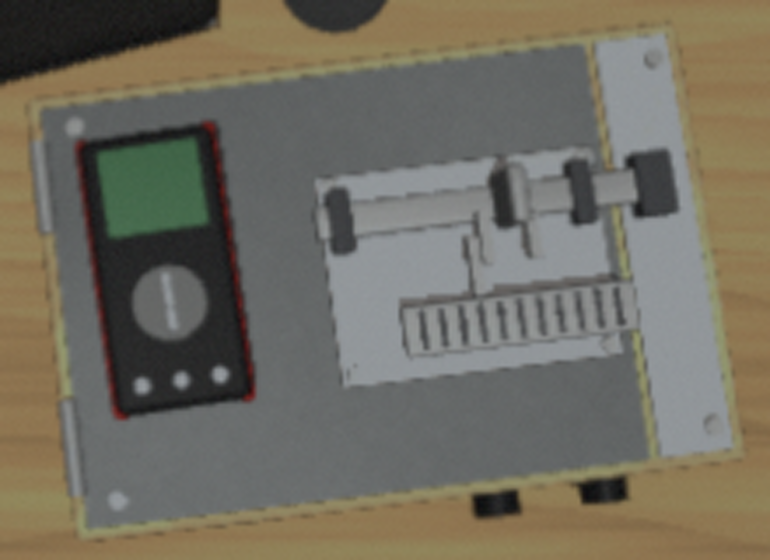

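View pics/scenec.png

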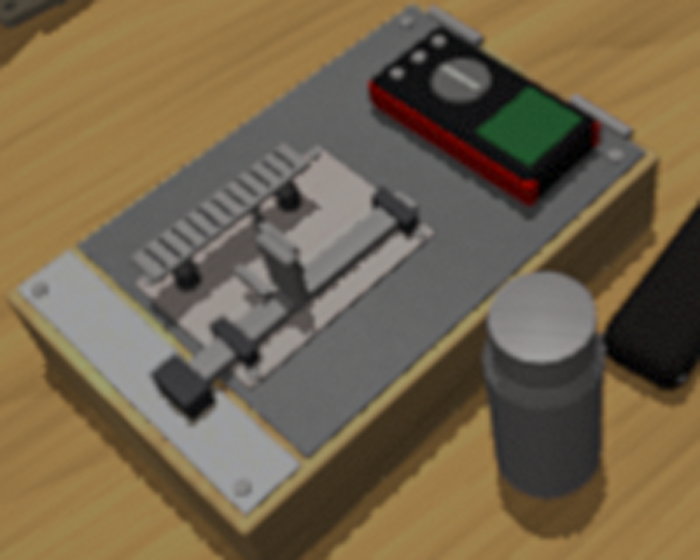

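The top crop shows the locker corners at (30,104), (670,27), (742,455) and (82,537). The catch top corners are about (401,303), (632,282), (637,328) and (409,355). In the scene crop, the tab's top edge runs about (258,230)–(300,258).

```bash
cat > h.py <<'E'
import cv2,numpy as np
from cell import camera_params
def cast(n,px,z):
    p=camera_params(n); R=cv2.Rodrigues(np.array(p["rvec"]))[0]; c=-R.T@np.array(p["tvec"]).ravel()
    u=cv2.undistortPoints(np.array(px,float).reshape(-1,1,2),np.array(p["mtx"]),np.array(p["D"])).reshape(-1,2)
    d=np.c_[u,np.ones(len(u))]@R
    return c+d*((z-c[2])/d[:,2])[:,None]
top=lambda q:np.array(q,float)/3.5+[220,140]
sc=lambda q:np.array(q,float)/3.5+[90,140]
E
python3 - <<'E'
from h import *
np.set_printoptions(precision=1,suppress=True)
L=cast("top",top([(30,104),(670,27),(742,455),(82,537)]),80)  # +x+y,+x-y,-x-y,-x+y
m=np.array([(120,180),(120,-180),(-120,-180),(-120,180)])
P=L[:,:2];c=P.mean(0);U,S,V=np.linalg.svd(m.T@(P-c));R=(U@V).T
print("locker",c,np.degrees(np.arctan2(R[1,0],R[0,0])),"resid",P-c-m@R.T)
for n,q in(("catch",(-31,-60)),("tab",(31,-65))): print(n,c+R@q)
C=cast("top",top([(401,303),(632,282),(637,328),(409,355)]),122);print("catch top",C.mean(0),C[:2].mean(0)-C[2:].mean(0),C[[0,3]].mean(0)-C[[1,2]].mean(0))
C=cast("scene",sc([(133,255),(283,146),(318,155),(155,283)]),122);print("catch scene",C.mean(0))
L2=cast("scene",sc([(660,160),(245,525),(10,297),(412,8)]),80);print("locker scene",L2[:,:2].mean(0),L2-L)
T=cast("scene",sc([(258,230),(300,258),(279,235)]),142);print("tab scene",T)
T=cast("top",top([(515,165),(517,215)]),142);print("tab top",T)
E
```

```text
locker [520.3 -33.4] 7.255218048656391 resid [[-2.8 -3.5]
 [-4.3  3.4]
 [ 2.9  4. ]
 [ 4.3 -3.9]]
catch [497.1 -96.8]
tab [559.3 -93.9]
catch top [498.3 -97.  122. ] [24.7  2.7  0. ] [-12.4 116.9   0. ]
catch scene [500.1 -94.  122. ]
locker scene [528.4 -34.4] [[10.6 -2.5  0. ]
 [ 3.   1.4  0. ]
 [ 8.   0.5  0. ]
 [10.6 -3.5  0. ]]
tab scene [[544.4 -93.4 142. ]
 [577.4 -86.5 142. ]
 [555.6 -86.4 142. ]]
tab top [[573.4 -91.8 142. ]
 [548.3 -92.1 142. ]]
```

Both views agree to within about 3 mm: catch (498.5,-96), tab (560,-92), yaw about 7°. The tool will sit at locker (0,-90), which is about (532,-122). Yaw goes to 97° so the fingers lie across the lock, with an opening of 48 mm. I'll start the transfer at height.

```bash
python3 -m inch '[[[4,-3,0,-7],[8,-6.5,0,-14],[12,-10,0,-21],[16,-13,0,-28],[20,-16.5,0,-35],[24,-20,0,-42],[28,-23,0,-49],[31,-25.5,0,-56]]]' 4.8
cat >> h.py <<'E'
def go(lx,ly,z=None,yaw=97.0):
    from cell import sensors
    s=sensors.read_state(); e=np.array(s["eef_pos"]); a=s["tool_rot"][2]
    r=np.radians(7); t=np.array([532.2-0.5+0,-0])*0+np.array([521.3,-32.6])+np.array([[np.cos(r),-np.sin(r)],[np.sin(r),np.cos(r)]])@[lx,ly]
    d=t-e[:2]; x=np.array([np.cos(a),np.sin(a)]); y=np.array([np.sin(a),-np.cos(a)])
    loc=np.array([[np.cos(r),np.sin(r)],[-np.sin(r),np.cos(r)]])@(e[:2]-[521.3,-32.6])
    print("t",round(s["clock"],2),"eef",e.round(1),"yaw",round(np.degrees(a),1),"locker",loc.round(1),"w",round(s["width"],1),"F",np.round(s["force"],1))
    print("tool cm",round(d@x/10,2),round(d@y/10,2),None if z is None else round((e[2]-z)/10,2),"turn",round(np.degrees(a)-yaw,1))
E
python3 -c "from h import go;go(0,-90,200)"
```

```text
clock: 0.77
eef_pos: [358.1, -359.1, 231.3]
tool_rot: [-3.141, 0.0, 1.233]
force: [1.8, -0.3, -0.7]
width: 48.2
gripper_force: 0.0
t 0.77 eef [ 358.1 -359.1  231.3] yaw 70.6 locker [-201.7 -304.2] w 48.2 F [ 1.8 -0.3 -0.7]
tool cm 28.15 8.57 3.13 turn -26.4
```

```bash
python3 -m inch '[[[4,1.2,0,-5],[8,2.4,0,-10],[12,3.6,0,-15],[16,4.8,0,-20],[20,6,0,-26],[24,7.2,0,-26],[27,8.2,0,-26],[27,8.2,0,-26]]]' && python3 -c "from h import go;go(0,-90,150)"
```

```text
clock: 1.43
eef_pos: [530.2, -126.1, 231.6]
tool_rot: [3.136, -0.005, 1.692]
force: [-0.2, 0.2, 0.8]
width: 48.1
gripper_force: 0.0
t 1.43 eef [ 530.2 -126.1  231.6] yaw 96.9 locker [ -2.5 -93.9] w 48.1 F [-0.2  0.2  0.8]
tool cm 0.39 0.25 8.16 turn -0.1
```

```bash
python3 -m inch '[[[0,0.3,2,0],[0,0.3,4,0],[0,0.3,6,0],[0,0.3,8,0],[0,0.3,9,0],[0,0.3,9,0]]]' && python3 - <<'E'
from h import *
from cell import get_image
go(0,-90,122)
a=get_image("scene");t=get_image("top")
f=lambda i:cv2.resize(i,None,fx=3.3,fy=3.3,interpolation=cv2.INTER_CUBIC)
cv2.imwrite("pics/s1.png",np.hstack([f(a[150:270,90:210]),f(t[150:270,310:430])]))
E
```

```text
clock: 1.93
eef_pos: [526.8, -134.0, 139.1]
tool_rot: [-3.137, -0.001, 1.681]
force: [0.7, -0.6, -0.3]
width: 47.7
gripper_force: 0.0
t 1.93 eef [ 526.8 -134.   139.1] yaw 96.3 locker [  -6.9 -101.3] w 47.7 F [ 0.7 -0.6 -0.3]
tool cm 1.14 0.68 1.71 turn -0.7
```

View pics/s1.png

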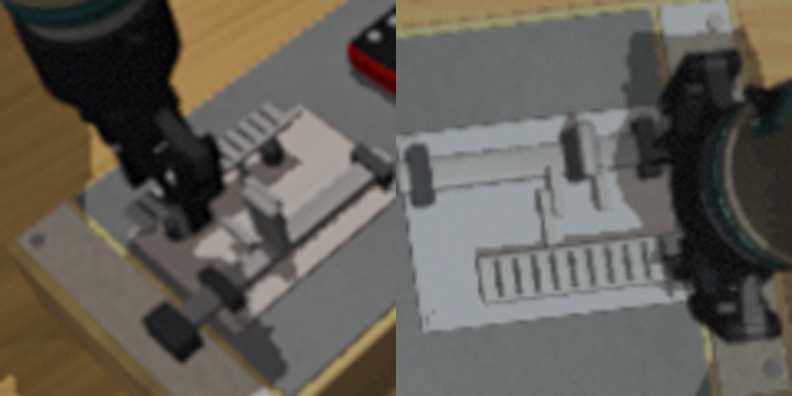

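The fingers straddle the lock: one is over the catch's near end, the other behind the tab. The pose is still settling, so I'll let it settle.

```bash
python3 -m inch '[[[0,0,0,0],[0,0,0,0],[0,0,0,0],[0,0,0,0]]]'; python3 -c "from h import go;go(0,-90,122)"
```

```text
clock: 2.37
eef_pos: [529.2, -134.2, 142.1]
tool_rot: [3.14, 0.001, 1.681]
force: [-1.0, -0.3, -1.0]
width: 47.4
gripper_force: 0.0
t 2.37 eef [ 529.2 -134.2  142.1] yaw 96.3 locker [  -4.6 -101.8] w 47.4 F [-1.  -0.3 -1. ]
tool cm 1.18 0.44 2.01 turn -0.7
```

```bash
python3 -m inch '[[[1,0.4,0.5,-0.7],[1,0.4,1,-0.7],[1,0.4,1.4,-0.7],[1,0.4,1.4,-0.7],[1,0.4,1.4,-0.7]]]'; python3 -c "from h import go;go(0,-90,122)"
```

```text
clock: 2.78
eef_pos: [531.2, -123.6, 126.8]
tool_rot: [-3.14, -0.0, 1.693]
force: [0.4, 0.4, -0.5]
width: 48.0
gripper_force: 0.0
t 2.78 eef [ 531.2 -123.6  126.8] yaw 97.0 locker [ -1.3 -91.5] w 48.0 F [ 0.4  0.4 -0.5]
tool cm 0.15 0.13 0.48 turn 0.0
```

Now I'll press down in small steps and watch the force.

```bash
for i in 1; do python3 -m inch '[[[0,0.1,0.3,0],[0,0.1,0.5,0],[0,0.1,0.5,0]]]'; done; python3 -m inch '[[[0,0,0.2,0],[0,0,0.4,0],[0,0,0.4,0],[0,0,0.4,0]]]'
```

```text
clock: 3.03
eef_pos: [532.4, -123.6, 121.9]
tool_rot: [-3.141, -0.0, 1.693]
force: [0.1, -0.1, -0.4]
width: 47.9
gripper_force: 0.0
clock: 3.37
eef_pos: [532.8, -123.6, 118.5]
tool_rot: [3.141, 0.0, 1.693]
force: [-0.1, -0.7, 3.8]
width: 48.4
gripper_force: 1.4
```

```bash
python3 -m inch '[[[0,0,0.2,0],[0,0,0.4,0],[0,0,0.4,0],[0,0,0.4,0]]]';python3 -m inch '[[[0,0,0.1,0],[0,0,0.2,0],[0,0,0.2,0],[0,0,0.2,0]]]'
```

```text
clock: 3.7
eef_pos: [532.8, -123.6, 114.5]
tool_rot: [3.141, 0.0, 1.693]
force: [-1.3, -0.6, 4.8]
width: 47.9
gripper_force: 2.5
clock: 4.03
eef_pos: [532.8, -123.6, 112.6]
tool_rot: [3.141, 0.0, 1.693]
force: [-0.6, 0.2, 5.8]
width: 48.2
gripper_force: 2.9
```

```bash
python3 -m inch '[[[0,0,0.1,0],[0,0,0.2,0],[0,0,0.2,0],[0,0,0.2,0]]]'; python3 - <<'E'
from h import *
from cell import get_image
go(0,-90,112)
a=get_image("scene");t=get_image("top")
f=lambda i:cv2.resize(i,None,fx=3.3,fy=3.3,interpolation=cv2.INTER_CUBIC)
cv2.imwrite("pics/s2.png",np.hstack([f(a[150:270,90:210]),f(t[150:270,310:430])]))
E
```

```text
clock: 4.37
eef_pos: [532.8, -123.7, 110.7]
tool_rot: [3.141, 0.0, 1.693]
force: [-0.4, 0.2, 6.7]
width: 48.2
gripper_force: 3.4
t 4.37 eef [ 532.8 -123.7  110.7] yaw 97.0 locker [  0.3 -91.8] w 48.2 F [-0.4  0.2  6.7]
tool cm 0.18 -0.03 -0.13 turn 0.0
```

View pics/s2.png

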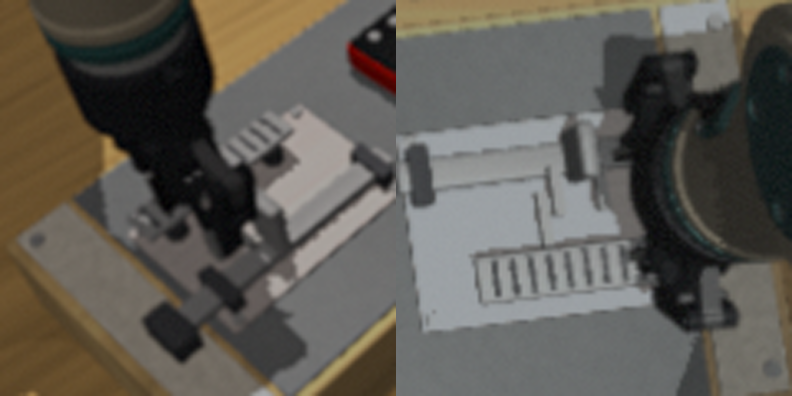

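The bar is clearly down, about 8 mm by its spring force. The second finger is just behind the tab. I'll push along tool +x.

```bash
python3 -m inch '[[[0.3,0,0.05,0],[0.6,0,0.05,0],[0.9,0,0.05,0],[1.2,0,0.05,0],[1.5,0,0.05,0],[1.8,0,0.05,0],[1.8,0,0.05,0]]]';python3 -m inch '[[[0.3,0,0,0],[0.6,0,0,0],[0.9,0,0,0],[1.2,0,0,0],[1.5,0,0,0],[1.5,0,0,0]]]'; python3 -c "from h import go;go(0,-41,112)"
```

```text
clock: 5.05
eef_pos: [531.3, -108.2, 110.5]
tool_rot: [3.14, 0.004, 1.692]
force: [1.1, -4.7, 6.8]
width: 47.7
gripper_force: 4.0
clock: 5.55
eef_pos: [529.5, -93.5, 110.6]
tool_rot: [3.14, 0.004, 1.692]
force: [0.9, -5.4, 7.4]
width: 48.0
gripper_force: 4.1
t 5.55 eef [529.5 -93.5 110.6] yaw 96.9 locker [  0.7 -61.4] w 48.0 F [ 0.9 -5.4  7.4]
tool cm 2.04 -0.07 -0.14 turn -0.1
```

```bash
python3 -m inch '[[[0.3,0,0,0],[0.6,0,0,0],[0.9,0,0,0],[1.2,0,0,0],[1.5,0,0,0],[1.5,0,0,0]]]';python3 -m inch '[[[0.2,0,0,0],[0.4,0,0,0],[0.5,0,0,0],[0.5,0,0,0]]]'; python3 -c "from h import go;go(0,-41,112)"
```

```text
clock: 6.05
eef_pos: [527.6, -78.5, 110.5]
tool_rot: [3.14, 0.004, 1.692]
force: [-0.0, -5.2, 6.8]
width: 48.0
gripper_force: 4.0
clock: 6.38
eef_pos: [527.0, -74.0, 110.5]
tool_rot: [3.14, 0.004, 1.692]
force: [0.6, -7.5, 7.8]
width: 48.2
gripper_force: 4.1
t 6.38 eef [527.  -74.  110.5] yaw 96.9 locker [  0.6 -41.8] w 48.2 F [ 0.6 -7.5  7.8]
tool cm 0.08 -0.06 -0.15 turn -0.1
```

```bash
python3 -m inch '[[[0.1,0,0,0],[0.2,0,0,0],[0.2,0,0,0]]]';  python3 -m inch '[[[0.1,0,0,0],[0.2,0,0,0],[0.2,0,0,0]]]'; python3 -c "from h import go;go(0,-41,112)"
```

```text
clock: 6.63
eef_pos: [526.8, -72.1, 110.5]
tool_rot: [3.14, 0.004, 1.691]
force: [0.9, -6.7, 8.0]
width: 48.2
gripper_force: 4.2
clock: 6.88
eef_pos: [526.6, -70.3, 110.6]
tool_rot: [3.14, 0.004, 1.691]
force: [0.0, -5.9, 7.2]
width: 47.9
gripper_force: 4.8
t 6.88 eef [526.6 -70.3 110.6] yaw 96.9 locker [  0.6 -38.1] w 47.9 F [ 0.  -5.9  7.2]
tool cm -0.29 -0.06 -0.14 turn -0.1
```

Not at the stop yet; I'll continue.

```bash
python3 -m inch '[[[0.1,0,0,0],[0.2,0,0,0],[0.2,0,0,0]]]';  python3 -m inch '[[[0.1,0,0,0],[0.2,0,0,0],[0.2,0,0,0]]]'; python3 - <<'E'
from h import *
from cell import get_image
go(0,-41,112)
a=get_image("scene");t=get_image("top")
f=lambda i:cv2.resize(i,None,fx=3.3,fy=3.3,interpolation=cv2.INTER_CUBIC)
cv2.imwrite("pics/s3.png",np.hstack([f(a[150:270,90:210]),f(t[150:270,310:430])]))
E
```

```text
clock: 7.13
eef_pos: [526.5, -70.2, 110.6]
tool_rot: [3.14, 0.006, 1.689]
force: [1.4, -11.1, 6.8]
width: 47.4
gripper_force: 6.7
clock: 7.38
eef_pos: [526.5, -70.1, 110.7]
tool_rot: [3.14, 0.008, 1.688]
force: [1.2, -14.0, 6.7]
width: 48.4
gripper_force: 8.6
t 7.38 eef [526.5 -70.1 110.7] yaw 96.7 locker [  0.6 -37.8] w 48.4 F [  1.2 -14.    6.7]
tool cm -0.32 -0.06 -0.13 turn -0.3
```

View pics/s3.png

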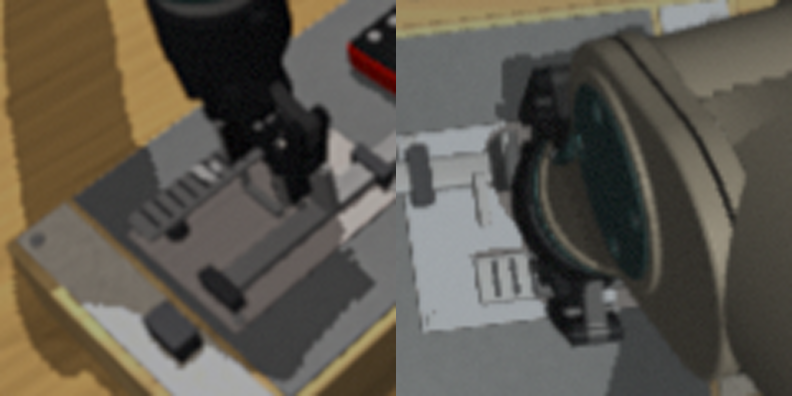

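The motion has stopped and the force is rising: that is the bolt's end stop, and the bolt has left its keeper. I'll ease the overpush a little, then lift straight up.

```bash
python3 -m inch '[[[-0.2,0,0,0],[-0.3,0,0,0],[-0.3,0,-0.4,0],[-0.3,0,-0.9,0],[-0.3,0,-1.4,0],[-0.3,0,-1.4,0],[-0.3,0,-1.4,0]]]'; python3 -m inch '[[[-0.3,0,-0.5,0],[-0.5,0,-2,0],[-0.5,0,-5,0],[-0.5,0,-8,0],[-0.5,0,-11,0],[-0.5,0,-11,0],[-0.5,0,-11,0]]]'
```

```text
clock: 8.07
eef_pos: [524.8, -70.3, 123.7]
tool_rot: [-3.14, 0.004, 1.689]
force: [-0.1, -7.7, 2.8]
width: 48.5
gripper_force: 4.1
clock: 8.65
eef_pos: [527.1, -70.7, 235.2]
tool_rot: [3.138, 0.001, 1.693]
force: [0.2, 1.0, 0.1]
width: 48.1
gripper_force: 0.0
```

Clear of the lock. I'll back off sideways (-y, tool -x) for an open view.

```bash
python3 -m inch '[[[-3,0,0,0],[-6,0,0,0],[-10,0,0,0],[-14,0,0,0],[-18,0,0,0],[-22,0,0,0],[-22,0,0,0],[-22,0,0,0]]]'; python3 - <<'E'
from h import *
from cell import get_image
a=get_image("scene");t=get_image("top")
f=lambda i:cv2.resize(i,None,fx=2.4,fy=2.4,interpolation=cv2.INTER_CUBIC)
cv2.imwrite("pics/s4.png",np.hstack([f(a[140:300,90:250]),f(t[140:300,270:430])]))
d=cv2.absdiff(t,cv2.imread("pics/top0.png")).max(2)
print("meter diff",d[180:255,245:288].mean(),"case",d[122:162,206:282].mean(),"flask",d[100:146,303:338].mean())
E
```

```text
clock: 9.32
eef_pos: [551.2, -292.2, 231.2]
tool_rot: [-3.138, -0.001, 1.688]
force: [0.6, 0.6, 0.1]
width: 47.8
gripper_force: 0.0
meter diff 2.213643410852713 case 2.9210526315789473 flask 1.6236024844720496
```

View pics/s4.png

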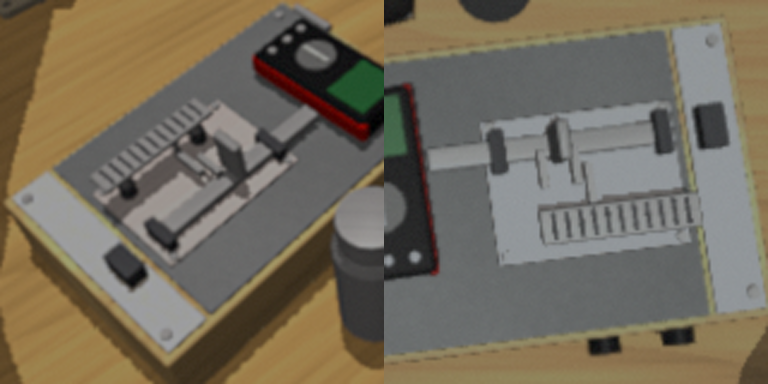

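The bolt is withdrawn and the tooth sits behind its lug. I'll check the catch height against the first picture numerically, then hand in.

```bash
python3 - <<'E'
from h import *
from cell import get_image
a=cv2.imread("pics/scene0.png");b=get_image("scene")
t=a[184:214,128:176]; m=cv2.matchTemplate(b[176:222,120:184],t,cv2.TM_CCOEFF_NORMED)
print("shift",np.array(cv2.minMaxLoc(m)[3])-8,m.max(), "diff",cv2.absdiff(a,b)[184:214,128:165].mean())
s=np.array([cv2.minMaxLoc(cv2.matchTemplate(cv2.resize(b[y-4:y+20,x-4:x+22],None,fx=4,fy=4,interpolation=2),cv2.resize(a[y:y+16,x:x+18],None,fx=4,fy=4,interpolation=2),5))[3] for x,y in((130,198),(150,184))])/4-4;print(s)
p=camera_params("scene");print(np.diff([cv2.projectPoints(np.array([[498.,-96,z]]),p["rvec"],p["tvec"],p["mtx"],p["D"])[0].ravel() for z in(122,112)],axis=0))
E
```

```text
shift [0 0] 0.90473443 diff 1.7384384384384384
[[0. 0.]
 [0. 0.]]
[[1.05673811 2.92776641]]
```

The catch image shift is 0 px, where a fully pressed bar would shift about 3 px, so the catch is fully up.

```bash
python3 -c "from cell import order;print(order.finish_job())"
```

```text
the job is handed in; nothing more can be done
None
```

The bolt is fully open at its end stop and the catch has sprung back up behind it; the meter, flask and case look unmoved in the pictures, and the job was handed in after about 9.4 s of robot time, with no verdict returned.

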